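# Block a cylinder rod with an open stop collar

## Task

Block the bench cylinder's rod out with the taller of the two C-shaped stop collars: pull the rod up by its knob, slide the collar sideways through its gap onto the bare rod so that it sits flat on the cylinder's top, then push the knob down until it rests on the collar. Let go of everything, and leave the shorter collar, the tape roll and the sanding block where they are.

Things in the scene. Friction and masses are not known exactly. Their poses are not given: they have to be found in the camera images.
- cylinder: Small upright cylinder bolted to the bench (fixed, pose varies): square dark steel foot plate 110x110x12 mm, round aluminium barrel 54 mm across, grey round cap 66 mm across whose flat top is 75 mm above the bench. Origin: centre of the underside, on the vertical rod axis; z up; a brass fitting 12 mm proud of the barrel's foot points to its +x. The rod can be reached from every side.
- gland (a point): Centre of the cylinder's flat top, on the rod axis, 75 mm above the bench.
- plunger (a joint): How far the rod is pulled up out of the cylinder, 0 to 0.060 m. The rod is 18 mm thick, vertical, and carries a steel flange (46 mm across, 7 mm thick) with a black round knob on it (36 mm across, 26 mm tall). Bare rod between the cylinder's top and the flange's underside = 15 mm + this value. Friction holds it wherever it is left: about 11 N lifts it, about 6 N pushes it down.
- knob_top (a point): Centre of the knob's top face. Moves with the rod: 48 mm + joint value above the cylinder's top. Knob grip: 5 to 23 mm below this point, from any side.
- tall_collar: The collar to use. Loose steel C-shaped ring lying flat, 64 mm outside, 45 mm tall, bore 28 mm, with a gap 24 mm wide (flaring to about 30 mm at its mouth) open towards its +x and over its full height, and a straight handle towards its -x. About 0.22 kg. Origin: on the bore's axis at the underside; z up.
- tall_collar_grip (a point): Middle of the tall collar's black handle sleeve, 80 mm from the bore axis towards the collar's -x and 30 mm above its underside. The sleeve is 50 mm long (along x), 18 mm wide (along y), 16 mm high; a 12 mm round stem joins it to the ring.
- short_collar: Same shape but only 25 mm tall; leave alone. Origin: on the bore's axis at the underside, gap towards +x, handle towards -x (end 105 mm from the axis).
- tape_roll: Grey tape roll, 112 mm across, 48 mm high, lying flat; leave alone. Origin: centre of the underside.
- sanding_block: Brown sanding block, 112 mm long along y, 64 mm wide, 28 mm high; leave alone. Origin: centre of the underside.
There are look-alikes about, which are no part of the job. Of the things shaped like the cylinder, the steel one is meant.

How it is judged:
By the outcome, as a careful person would: the job done as asked, in the order asked, and still so for the second after the job is handed in, with the robot touching nothing.
It also fails if it takes over 64 s, if anything falls off the work surface, if the arm or the gripper's body presses on something with over 40 N, if the wrist force passes 120 N, or if a joint passes its speed limit or range.

## Robot

A 7-joint arm with a two-finger parallel gripper is mounted at the origin on a cart in front of the work surface, level with it; the furniture and walls round the work are solid. World frame = base frame: x ahead of the robot, y to its left, z up, the work surface at z = 0. Lengths are in mm, angles in rad, forces in N, time in s.
With the tool pointing down it reaches from about 350 to 775 mm from the base axis. Payload 3.1 kg.
Tool frame: the origin (TCP) lies midway between the tips of the shut fingers; the grasp point (between the pads) lies 19 mm behind it; z points along the fingers, y is the line along which they close (so a half turn about z gives the same grasp; the last joint's range is limited). The gripper opens to 85 mm and grips with 20 to 120 N. Pads are 22 mm wide; open, the fingers measure 114 mm over their backs; the gripper's body (76 mm by 85 mm) begins 54 mm behind the grasp point. The pads swing forward as they close: fully open they stand 13 mm farther back than shut.
Start: joints at [-1.264, 0.311, 0.014, 1.512, -0.004, 1.319, -0.027], TCP at [187.948, 516.908, 209.604] pointing down, gripper open.
Joint ranges: [-2.7, 2.7], [-0.3, 1.91], [-1.27, 1.3], [0.12, 2.57], [-1.44, 4.58], [0.2, 2.03], [-3.05, 3.05]. Speed limits (rad/s): [2.79, 2.79, 3.14, 3.14, 3.14, 3.14, 3.14].

## Interface

Orientations are given as a unit quaternion [x, y, z, w].
In Python, from plant import state, camera, hand_in, boxes_of gives the robot as it stands.
- The arm moves only by the tool servo_tool, never from a script. Its argument "motion" is a list that holds one entry, the list of rows, each a list of 7 numbers: the shift along the tool's x, y, z in cm, then the turn, a rotation vector about the tool's x, y, z in degrees, then the finger opening in cm, from 0 to 8.54. A call has 1 to 20 rows; each row is the pose to reach, as a shift and turn from the pose commanded when the call began, along the tool's axes at that moment; what a row does not reach only later rows make up. A row lasts 1/8 s, in which the tool goes at most 62.5 mm and 10.7 degrees, less where a joint would pass 70% of its speed; a pose out of reach is approached as far as the arm can. A call with a gripper value outside its range is refused whole. The fingers move at their own pace and stop on an object; "grip_force" is the grip in N (left out, the last holds). Time passes only in rows, so rows that repeat a pose let the fingers close. It gives the time, the measured TCP pose, the force, the opening and the grip force at its end, in the units of the state.
- state(): the state, without advancing time (a new reading comes with each control period).
- camera(name): name is "scene" or "top"; returns a dict with "img" (400x640x3 uint8, blue, green, red), "depth" (400x640 float32, mm along the optical axis (not along the pixel's ray), 0 where there is no reading), "mtx" (3x3 intrinsics, pixels), "extrinsics" (4x4, takes a point from camera to world coordinates). Camera axes: x right, y down, z forward; pixel columns grow to the right and rows downward; lengths in mm; the calibration is good to about 2 mm. A picture is of the moment at which its call begins.
- hand_in(): hands the job in; it is judged then, once.
Trained networks look in a picture, given as the dict that the camera call returned (one of the last four; its "shot" number tells which), for a name from the list of things; names that differ only in an ending like _2 or _b are one class to them, and where a whole thing is asked for, a point or a joint stands for the part that bears it (a point fixed in the world has none). Each returns a list of dicts, best first, with "p" (0 to 1); they miss things now and then, are a little off and sometimes report something else, mostly with a low value. They report only what shows in the picture. A call takes as long as a camera call. They do not tell look-alikes from the thing itself.
- boxes_of(picture, target): "position" ([x, y, z] in mm, in the coordinates of the camera as it stood for that picture, good to about 4 mm: the middle of the surface that is visible of it).
The state is a dict: "clock": time; "joint_positions": joint angles; "joint_velocities": joint speeds; "tau": joint torques, N m; "eef_pos": TCP position; "tool_rot": TCP orientation; "ft_force": force on the tool from outside, world axes, zero at the start; "moment": the same for the moment, N m; "finger_gap": opening from 0.0 (shut) to 1.0 (fully open); "grip_force": force on a finger pad.
Only numpy, scipy, OpenCV 4.12 (cv2) and the standard library are available. Lean on these libraries where they do the work, as an engineer would, in place of code of your own. Each camera call takes 0.05 s, during which the arm holds its last target. There are 200 camera calls.

## Working session

There is one attempt and no reset: what is moved stays moved. The work goes in short steps, Python scripts to look and compute and a tool call to move; the robot and the scene stay as the last step left them, time stands still between calls to the robot, and variables do not carry over. Pictures are saved under pics/ and viewed, at most 10 in all, crops included, and the job is handed in when it is done.

Besides the shell and the picture viewer there is one more tool, called by a JSON object that holds its "fn" and its "kwargs". servo_tool: Moves the arm, as the interface text tells. Its arguments: {"type":"object","properties":{"motion":{"type":"array","items":{"type":"array","items":{"type":"array","items":{"type":"number"}}}},"grip_force":{"type":"number"}},"required":["motion"]}

```bash
mkdir -p pics
cat > h.py <<'E'
import numpy as np,cv2
from plant import state,camera,hand_in,boxes_of
def world(c,p): 
    E=np.array(c["extrinsics"]); return E[:3,:3]@np.array(p)+E[:3,3]
def pix(c,p):
    q=np.array(c["mtx"])@np.array(p); return q[:2]/q[2]
def cloud(c):
    d=c["depth"];v,u=np.indices(d.shape);K=np.array(c["mtx"])
    P=np.stack([(u-K[0,2])/K[0,0]*d,(v-K[1,2])/K[1,1]*d,d],-1)
    E=np.array(c["extrinsics"]);W=P@E[:3,:3].T+E[:3,3];W[d==0]=np.nan
    return W
E
python3 - <<'E'
from h import *
s=state();print({k:np.round(v,3) for k,v in s.items()})
for n in("scene","top"):
    c=camera(n);cv2.imwrite(f"pics/{n}0.png",c["img"]);np.savez(f"{n}0.npz",img=c["img"],depth=c["depth"],mtx=c["mtx"],extrinsics=c["extrinsics"])
    for t in("cylinder","tall_collar","short_collar","tall_collar_grip","knob_top","tape_roll","sanding_block"):
        for b in boxes_of(c,t): print(n,t,round(b["p"],2),world(c,b["position"]).round(0),pix(c,b["position"]).round(0))
E
```

```text
{'clock': np.float64(0.0), 'joint_positions': array([-1.264,  0.312,  0.014,  1.513, -0.004,  1.319, -0.027]), 'joint_velocities': array([-0.001, -0.001, -0.002, -0.   ,  0.001, -0.001, -0.001]), 'tau': array([-1.0000e-03, -3.7992e+01,  1.4600e-01, -2.3059e+01,  1.2000e-02,
        1.4000e-02, -0.0000e+00]), 'eef_pos': array([187.673, 516.129, 208.476]), 'tool_rot': array([ 0.173,  0.985, -0.001, -0.   ]), 'ft_force': array([ 1.325, -0.043,  0.624]), 'moment': array([-0.014, -0.037,  0.048]), 'grip_force': np.float64(0.0), 'finger_gap': np.float64(1.002)}
scene cylinder 0.85 [ 574. -495.   25.] [441. 275.]
scene cylinder 0.75 [692. 195.  25.] [293. 178.]
scene cylinder 0.74 [566. -12.  28.] [307. 210.]
scene tall_collar 0.88 [536. 244.  35.] [250. 187.]
scene short_collar 0.65 [ 468. -278.   18.] [349. 261.]
scene tall_collar_grip 0.67 [541. 241.  33.] [252. 187.]
scene knob_top 0.76 [ 585. -493.  113.] [446. 244.]
scene knob_top 0.63 [572.  -0. 115.] [305. 184.]
scene tape_roll 0.91 [ 672. -270.   33.] [392. 225.]
scene sanding_block 0.56 [692. 199.  25.] [292. 178.]
top cylinder 0.61 [571.   0.  10.] [298. 202.]
top tall_collar 0.66 [542. 250.  37.] [216. 213.]
top short_collar 0.87 [ 467. -276.   24.] [390. 233.]
top short_collar 0.18 [572.   4.  12.] [297. 202.]
top tall_collar_grip 0.67 [542. 253.  40.] [214. 213.]
top tall_collar_grip 0.53 [566.  -0.  12.] [298. 204.]
top knob_top 0.65 [ 584. -482.  123.] [466. 187.]
top knob_top 0.45 [577.   3. 132.] [293. 194.]
top tape_roll 0.79 [ 684. -262.   48.] [383. 161.]
top sanding_block 0.7 [701. 189.  26.] [236. 162.]
```

View pics/scene0.png

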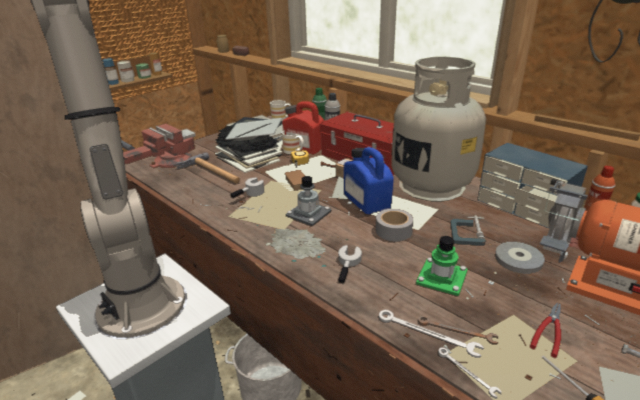

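View pics/top0.png

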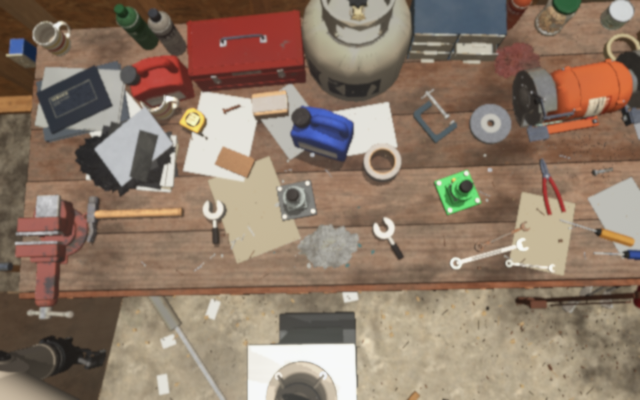

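The scene shows two cylinder-shaped things: a grey steel one at scene (307,205) / top (297,200), and a green one at scene (443,268) / top (460,192). The steel one fits the description. There are also two collars, at scene (250,187) / top (213,215) and scene (349,262) / top (386,236). I'll measure their heights from depth and confirm in an enlarged crop.

Run:
```python
from h import *
crops=[]
for n,rects in(("scene",[(225,165,125,65),(300,235,125,65)]),("top",[(190,170,130,70),(345,200,130,70)])):
    c=dict(np.load(n+"0.npz"));W=cloud(c)
    crops.append(np.hstack([cv2.resize(c["img"][y:y+h,x:x+w],(400,220),interpolation=cv2.INTER_CUBIC) for x,y,w,h in rects]))
    def reg(cx,cy,r,z0,z1):
        m=(np.hypot(W[...,0]-cx,W[...,1]-cy)<r)&(W[...,2]>z0)&(W[...,2]<z1);return W[m]
    for nm,a in(("cyl",(572,0,60)),("tall",(541,245,110)),("short",(468,-276,110))):
        P=reg(*a,-20,200);print(n,nm,"zhist",np.histogram(P[:,2],bins=np.arange(-15,155,10))[0])
    def circ(P,nm):
        if len(P)<5: print(n,nm,len(P));return
        xy=P[:,:2].astype(np.float32);(cc,r)=cv2.minEnclosingCircle(xy)
        print(n,nm,len(P),"mean",P.mean(0).round(1),"mec",np.round(cc,1),round(r,1))
    circ(reg(572,0,50,117,140),"knobtop");circ(reg(572,0,60,66,82),"captop")
    circ(reg(541,260,110,39,52),"tall top");circ(reg(541,245,110,26,39.),"tall handle")
    circ(reg(468,-276,110,16,35),"short all")
    if n=="top":
        P=reg(541,245,110,14,60);print(P[::3].round(0).tolist())
cv2.imwrite("pics/crop.png",np.vstack(crops))
```

```text
scene cyl zhist [  0 109 287  97  69  58  55  34 142  50  13  20  53  28  66   0]
scene tall zhist [   9 1103   46   55   98  147   19    0    0    0    0    0    0    0
    0    0]
scene short zhist [   4 2695  140  197  146    0    0    0    0    0    0    0    0    0
    0    0]
scene knobtop 91 mean [576.2  -2.1 128.6] mec [580.4   1. ] 19.2
scene captop 182 mean [575.7  -3.4  73.2] mec [580.9   2.6] 35.8
scene tall top 106 mean [550.2 251.   43.2] mec [522.4 251.4] 63.4
scene tall handle 147 mean [515.5 243.3  33.2] mec [517.6 257.9] 66.3
scene short all 325 mean [ 467.4 -272.1   23.6] mec [ 453.3 -272.4] 65.5
top cyl zhist [  4 125 420 192  48   1   3   7  86 104   0  11  55  10  74  48]
top tall zhist [ 112 2861  404   22   71  205  142    0    0    0    0    0    0    0
    0    0]
top short zhist [ 141 3248  361  162  196    5    0    0    0    0    0    0    0    0
    0    0]
top knobtop 128 mean [578.6   5.8 133.1] mec [579.8   6.2] 17.7
top captop 188 mean [573.8   2.8  75.3] mec [580.7   7.5] 34.3
top tall top 272 mean [541.  255.3  45. ] mec [519.8 256.7] 65.2
top tall
[... 2687 characters left out ...]
3.0, 253.0, 43.0], [494.0, 245.0, 37.0], [491.0, 255.0, 35.0], [490.0, 244.0, 42.0], [488.0, 253.0, 40.0], [488.0, 246.0, 33.0], [485.0, 254.0, 40.0], [485.0, 246.0, 34.0], [482.0, 254.0, 38.0], [482.0, 247.0, 31.0], [479.0, 255.0, 34.0], [479.0, 246.0, 34.0], [476.0, 258.0, 36.0], [476.0, 248.0, 38.0], [473.0, 261.0, 36.0], [473.0, 253.0, 31.0], [473.0, 245.0, 26.0], [470.0, 254.0, 37.0], [469.0, 245.0, 39.0], [467.0, 257.0, 38.0], [466.0, 247.0, 42.0], [464.0, 259.0, 42.0], [464.0, 251.0, 37.0], [464.0, 244.0, 30.0], [461.0, 253.0, 40.0], [461.0, 245.0, 37.0], [458.0, 257.0, 38.0], [458.0, 248.0, 36.0], [455.0, 259.0, 41.0], [455.0, 250.0, 39.0], [455.0, 244.0, 28.0], [452.0, 251.0, 37.0]]
```

View pics/crop.png

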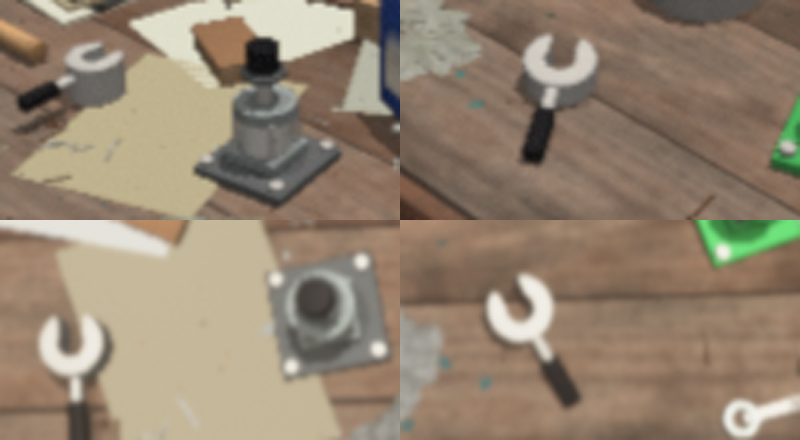

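The crops confirm it: the top row shows the tall collar (left, with a deep side wall, top measured at z≈45) beside the bare steel cylinder. On the right is the short collar (top z≈25), with the green look-alike at its edge. Next I'll refine the fits and work out the first move.

```bash
cat >> h.py <<'E'
from scipy.spatial.transform import Rotation as R
def go(pos,yaw,s=None):
    "yaw = world angle (deg) of tool y, tool down; prints shift cm + rotvec deg in the tool frame"
    s=s or state();Q=R.from_quat(s["tool_rot"])
    y=np.array([np.cos(np.radians(yaw)),np.sin(np.radians(yaw)),0]);z=np.array([0,0,-1.])
    T=R.from_matrix(np.stack([np.cross(y,z),y,z],1))
    print("shift",(Q.inv().apply(np.array(pos)-s["eef_pos"])/10).round(2),"turn",np.degrees((Q.inv()*T).as_rotvec()).round(1))
def st():
    s=state();print("t",round(float(s["clock"]),2),"eef",s["eef_pos"].round(1),"yaw",np.degrees(np.arctan2(*R.from_quat(s["tool_rot"]).as_matrix()[[1,0],1])).round(1),"q",s["joint_positions"].round(2),"F",s["ft_force"].round(1),"gap",round(float(s["finger_gap"])*85.4,1),"grip",round(float(s["grip_force"]),1));return s
E
python3 - <<'E'
from h import *
from scipy.optimize import least_squares
for n in("scene","top"):
    c=dict(np.load(n+"0.npz"));W=cloud(c);dark=c["img"].max(-1)<70
    k=(np.hypot(W[...,0]-578,W[...,1]-3)<32)&(W[...,2]>95)
    P=W[k];z=np.sort(P[:,2]);print(n,"z high pct",np.percentile(z,[60,80,90,95,98]).round(0), np.histogram(z,bins=np.arange(94,146,4))[0])
    zt=np.percentile(z,90);T=W[k&dark&(W[...,2]>zt-6)];print("top pts",T.mean(0).round(1),T.min(0).round(0),T.max(0).round(0))
    m=(np.hypot(W[...,0]-557,W[...,1]-256)<40)&(W[...,2]>38);Q=W[m]
    f=lambda p:np.maximum(np.hypot(Q[:,0]-p[0],Q[:,1]-p[1])-31.5,0)+np.maximum(14-np.hypot(Q[:,0]-p[0],Q[:,1]-p[1]),0)
    print("ring",least_squares(f,[557,256]).x.round(1))
    m=(abs(W[...,0]-476)<22)&(abs(W[...,1]-251)<22)&(W[...,2]>22);Q=W[m];print("handle",Q.mean(0).round(1),np.polyfit(Q[:,0],Q[:,1],1).round(3))
st();go([580,4,210],90);go([580,4,185],90)
E
```

```text
scene z high pct [125. 132. 133. 134. 134.] [ 0  5 20 31 12 11 12 14 12 45  5  0]
top pts [577.4  -2.5 131.9] [562. -18. 128.] [595.  14. 134.]
ring [558. 253.]
handle [475.2 245.2  32.5] [-3.20000e-02  2.60402e+02]
top z high pct [133. 135. 137. 138. 139.] [ 0  1 15 27 21  5  5  2  8 48 56 10]
top pts [565.8   6.5 134.3] [563.  -9. 131.] [575.  16. 138.]
ring [556.2 256.8]
handle [474.9 251.7  37.2] [5.30000e-02 2.26299e+02]
t 0.8 eef [187.9 516.9 209.6] yaw 70.0 q [-1.26  0.31  0.01  1.51 -0.    1.32 -0.03] F [ 0.3 -0.4 -0.1] gap 85.5 grip 0.0
shift [-5.437e+01 -3.481e+01 -4.000e-02] turn [  0.   0. -20.]
shift [-54.37 -34.81   2.46] turn [  0.   0. -20.]
```

{"fn": "servo_tool", "kwargs": {"motion": [[[-54.4,-34.9,1.5,0,0,-20,7.5],[-54.4,-34.9,1.5,0,0,-20,7.5],[-54.4,-34.9,1.5,0,0,-20,7.5],[-54.4,-34.9,1.5,0,0,-20,7.5],[-54.4,-34.9,1.5,0,0,-20,7.5],[-54.4,-34.9,1.5,0,0,-20,7.5],[-54.4,-34.9,1.5,0,0,-20,7.5],[-54.4,-34.9,1.5,0,0,-20,7.5],[-54.4,-34.9,1.5,0,0,-20,7.5],[-54.4,-34.9,1.5,0,0,-20,7.5],[-54.4,-34.9,1.5,0,0,-20,7.5],[-54.4,-34.9,1.5,0,0,-20,7.5],[-54.4,-34.9,1.5,0,0,-20,7.5],[-54.4,-34.9,1.5,0,0,-20,7.5],[-54.4,-34.9,1.5,0,0,-20,7.5],[-54.4,-34.9,1.5,0,0,-20,7.5]]], "grip_force": 60}}

```text
clock: 2.8
eef_pos: [579.8, 3.8, 194.8]
tool_rot: [-0.001, 1.0, 0.0, 0.0]
ft_force: [-0.3, -0.2, -0.1]
finger_gap: 0.874
grip_force: 0.0
```

Run:
```python
from h import *
s=st();go([580,2.5,109],90,s)
```

```text
t 2.8 eef [579.8   3.8 194.8] yaw 90.1 q [-0.32  0.39  0.39  1.46 -0.15  1.32  1.66] F [-0.3 -0.2 -0.1] gap 74.7 grip 0.0
shift [-0.02 -0.13  8.58] turn [0.  0.  0.1]
```

{"fn": "servo_tool", "kwargs": {"motion": [[[0,-0.1,3,0,0,0,6.5],[0,-0.1,5,0,0,0,6.0],[0,-0.1,7,0,0,0,6.0],[0,-0.1,8,0,0,0,6.0],[0,-0.1,8.5,0,0,0,6.0],[0,-0.1,8.5,0,0,0,3.0],[0,-0.1,8.5,0,0,0,2.0],[0,-0.1,8.5,0,0,0,2.0],[0,-0.1,8.5,0,0,0,2.0],[0,-0.1,8.5,0,0,0,2.0]]], "grip_force": 60}}

```text
clock: 4.05
eef_pos: [581.5, 2.0, 111.5]
tool_rot: [-0.0, 1.0, 0.0, 0.002]
ft_force: [-0.6, 0.4, 5.9]
finger_gap: 0.236
grip_force: 2.8
```

Run:
```python
from h import *
s=st()
c=camera("scene");cv2.imwrite("pics/s1.png",cv2.resize(c["img"][130:240,230:390],(800,550),interpolation=cv2.INTER_CUBIC))
```

```text
t 4.05 eef [581.5   2.  111.5] yaw 90.0 q [-0.3   0.46  0.38  1.58 -0.18  1.13  1.69] F [-0.6  0.4  5.9] gap 20.2 grip 2.8
```

View pics/s1.png

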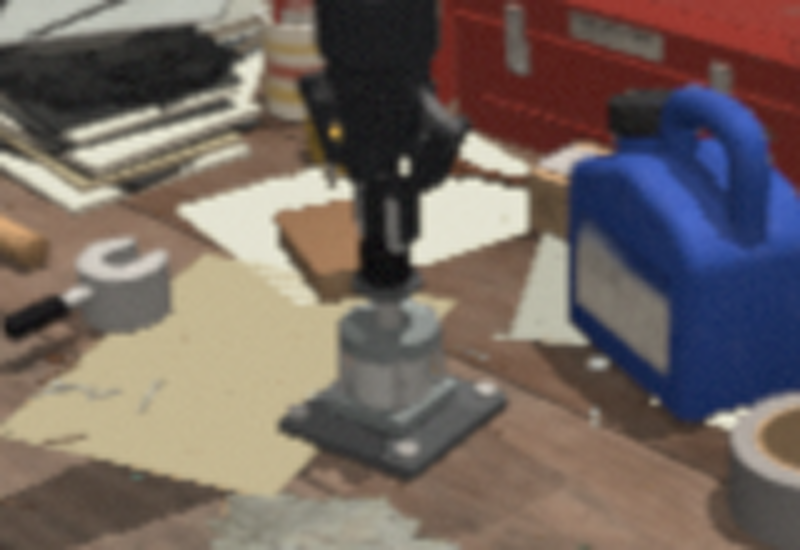

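The crop shows the fingers straddling the knob just above the flange (around 388,270), yet the gap reads 20 mm where a held knob should read 36 mm. I'll check this before pulling.

Run:
```python
from h import *
c=camera("top");W=cloud(c)
cv2.imwrite("pics/t1.png",np.hstack([cv2.resize(c["img"][165:225,265:345],(800,600),interpolation=cv2.INTER_CUBIC)]))
s=camera("scene")
V=cloud(s);m=(np.hypot(V[...,0]-580,V[...,1]-2)<70)&(V[...,2]>88)&(V[...,2]<150)
for z in range(88,150,4):
    P=V[m&(abs(V[...,2]-z-2)<2)]
    if len(P):print(z,len(P),"x",P[:,0].min().round(),P[:,0].max().round(),"y",P[:,1].min().round(),P[:,1].max().round())
```

```text
88 4 x 572.0 581.0 y -4.0 1.0
96 6 x 562.0 591.0 y -17.0 7.0
100 13 x 560.0 598.0 y -19.0 11.0
104 28 x 559.0 604.0 y -19.0 20.0
108 15 x 558.0 597.0 y -19.0 11.0
112 14 x 565.0 585.0 y -17.0 12.0
116 14 x 565.0 587.0 y -16.0 12.0
120 14 x 566.0 588.0 y -14.0 11.0
124 10 x 562.0 589.0 y -16.0 8.0
128 22 x 564.0 587.0 y -13.0 16.0
132 18 x 564.0 591.0 y -17.0 16.0
136 11 x 569.0 591.0 y -18.0 14.0
140 12 x 569.0 588.0 y -20.0 16.0
144 17 x 568.0 591.0 y -23.0 24.0
148 8 x 571.0 585.0 y -23.0 23.0
```

View pics/t1.png

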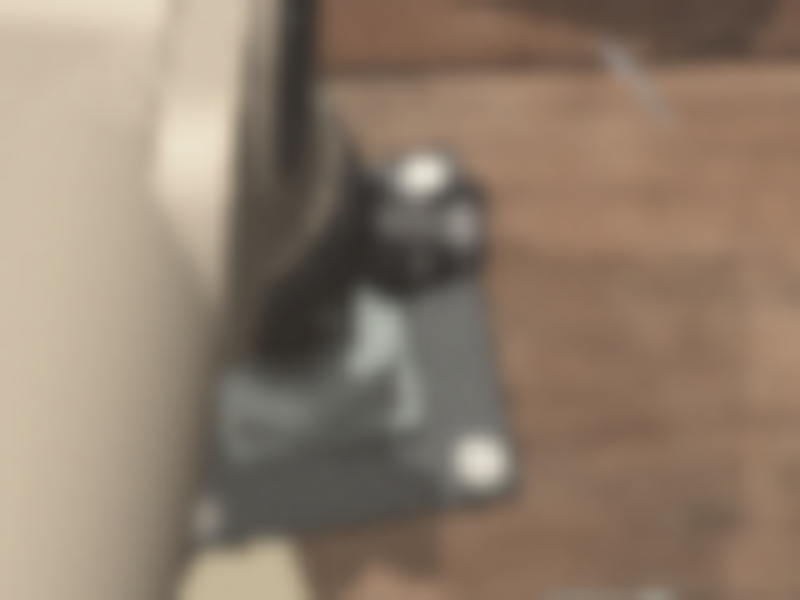

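{"fn": "servo_tool", "kwargs": {"motion": [[[0,0,0,0,0,0,2.0],[0,0,0,0,0,0,2.0]]]}}

```text
clock: 4.45
eef_pos: [581.5, 2.0, 111.5]
tool_rot: [-0.0, 1.0, 0.0, 0.002]
ft_force: [0.9, -0.2, 5.4]
finger_gap: 0.234
grip_force: 2.8
```

The top view is mostly blocked by the arm; only the cap (380,340) and foot plate show. I'll command fully shut to tell whether the knob is really between the pads.

{"fn": "servo_tool", "kwargs": {"motion": [[[0,0,0,0,0,0,1.0],[0,0,0,0,0,0,0.0],[0,0,0,0,0,0,0.0],[0,0,0,0,0,0,0.0]]], "grip_force": 60}}

```text
clock: 4.95
eef_pos: [581.4, 1.8, 111.1]
tool_rot: [-0.0, 1.0, -0.0, 0.002]
ft_force: [0.7, 0.4, 5.8]
finger_gap: -0.001
grip_force: 2.8
```

Run:
```python
from h import *
s=st()
c=camera("scene");cv2.imwrite("pics/s2.png",cv2.resize(c["img"][140:225,265:365],(700,595),interpolation=cv2.INTER_CUBIC))
V=cloud(c);m=(np.hypot(V[...,0]-580,V[...,1]-2)<70)&(V[...,2]>88)&(V[...,2]<170)
for z in range(88,170,6):
    P=V[m&(abs(V[...,2]-z-3)<3)]
    if len(P):print(z,len(P),"x",P[:,0].min().round(),P[:,0].max().round(),"y",P[:,1].min().round(),P[:,1].max().round())
print(boxes_of(c,"knob_top"))
```

```text
t 4.95 eef [581.4   1.8 111.1] yaw 90.0 q [-0.3   0.46  0.38  1.59 -0.18  1.13  1.69] F [0.7 0.4 5.8] gap -0.1 grip 2.8
88 4 x 573.0 581.0 y -4.0 2.0
94 6 x 564.0 580.0 y -16.0 0.0
100 26 x 556.0 602.0 y -20.0 17.0
106 30 x 559.0 595.0 y -21.0 20.0
112 22 x 563.0 595.0 y -15.0 11.0
118 18 x 565.0 585.0 y -15.0 10.0
124 20 x 564.0 589.0 y -16.0 10.0
130 31 x 562.0 597.0 y -14.0 19.0
136 12 x 572.0 589.0 y -13.0 6.0
142 18 x 569.0 590.0 y -14.0 11.0
148 14 x 570.0 591.0 y -14.0 16.0
154 20 x 570.0 590.0 y -14.0 15.0
160 14 x 571.0 589.0 y -13.0 16.0
166 11 x 571.0 585.0 y -13.0 5.0
[{'position': [304.7, 107.4, 1103.8], 'p': 0.82}, {'position': [-53.9, -54.9, 1395.8], 'p': 0.54}]
```

View pics/s2.png

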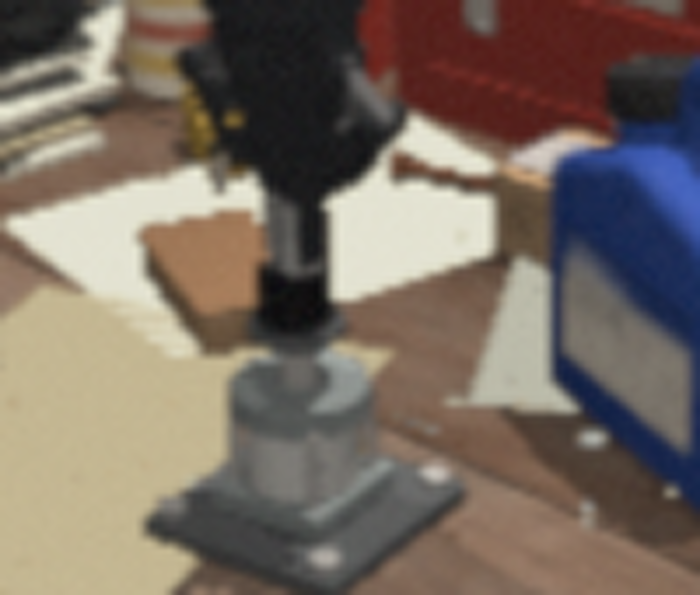

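The crop shows the shut fingers ending on the knob's top (295,270), with knob (295,300) and flange (295,328) both below them. So the tips stand at z≈133, although the TCP reads 111. I'll raise the arm and measure the actual fingertip height in free air.

{"fn": "servo_tool", "kwargs": {"motion": [[[0,0,-3,0,0,0,0],[0,0,-7,0,0,0,0],[0,0,-10,0,0,0,0],[0,0,-10,0,0,0,0],[0,0,-10,0,0,0,0]]]}}

```text
clock: 5.68
eef_pos: [579.1, 2.0, 208.4]
tool_rot: [-0.0, 1.0, -0.0, -0.001]
ft_force: [-0.8, -0.6, -1.2]
finger_gap: -0.0
grip_force: 0.0
```

Run:
```python
from h import *
s=st()
for n in("scene",):
    c=camera(n);V=cloud(c);m=(np.hypot(V[...,0]-580,V[...,1]-2)<50)&(V[...,2]>68)
    for z in range(68,260,6):
        P=V[m&(abs(V[...,2]-z-3)<3)]
        if len(P):print(n,z,len(P),"x",P[:,0].min().round(),P[:,0].max().round(),"y",P[:,1].min().round(),P[:,1].max().round())
```

```text
t 5.67 eef [579.1   2.  208.4] yaw 90.0 q [-0.31  0.39  0.4   1.44 -0.15  1.35  1.66] F [-0.8 -0.6 -1.2] gap -0.0 grip 0.0
scene 68 85 x 549.0 617.0 y -31.0 33.0
scene 74 78 x 548.0 611.0 y -31.0 33.0
scene 80 11 x 571.0 585.0 y -7.0 12.0
scene 86 7 x 574.0 585.0 y -5.0 8.0
scene 98 23 x 559.0 593.0 y -20.0 16.0
scene 104 34 x 559.0 604.0 y -20.0 19.0
scene 110 23 x 564.0 594.0 y -16.0 11.0
scene 116 19 x 564.0 588.0 y -16.0 13.0
scene 122 19 x 563.0 589.0 y -13.0 14.0
scene 128 49 x 563.0 599.0 y -15.0 20.0
scene 134 3 x 579.0 579.0 y -4.0 10.0
scene 224 1 x 589.0 589.0 y -3.0 -3.0
scene 230 11 x 569.0 585.0 y -11.0 6.0
scene 236 12 x 569.0 586.0 y -12.0 17.0
scene 242 19 x 566.0 585.0 y -16.0 14.0
scene 248 20 x 566.0 589.0 y -14.0 14.0
scene 254 22 x 568.0 586.0 y -14.0 17.0
```

Confirmed: the real fingertips sit about 21–22 mm above the reported TCP (tips at z≈229 with the TCP at 208, and touching the knob top at 133 with the TCP at 111). I'll correct all heights by 22 mm.

{"fn": "servo_tool", "kwargs": {"motion": [[[0,0,0,0,0,0,6.5],[0,0,2,0,0,0,6.5],[0,0,5,0,0,0,6.5],[0,0,8,0,0,0,6.5],[0,0,10,0,0,0,6.5],[0,0,11.5,0,0,0,6.0],[0,0,12,0,0,0,5.0],[0,0,12,0,0,0,3.0],[0,0,12,0,0,0,2.5],[0,0,12,0,0,0,2.5],[0,0,12,0,0,0,2.5]]], "grip_force": 70}}

```text
clock: 7.1
eef_pos: [579.5, 4.7, 89.6]
tool_rot: [-0.001, 1.0, 0.002, -0.0]
ft_force: [-0.6, 6.2, -1.8]
finger_gap: 0.395
grip_force: 69.9
```

Run:
```python
from h import *
s=st()
```

```text
t 7.1 eef [579.5   4.7  89.6] yaw 90.1 q [-0.3   0.48  0.37  1.61 -0.19  1.09  1.7 ] F [-0.6  6.2 -1.8] gap 33.7 grip 69.9
```

The knob is held: gap 34 mm, with the gripper self-centred at y≈4.7. Pulling up 42 mm.

{"fn": "servo_tool", "kwargs": {"motion": [[[0,0.25,-0.3,0,0,0,2.5],[0,0.25,-1.0,0,0,0,2.5],[0,0.25,-1.8,0,0,0,2.5],[0,0.25,-2.6,0,0,0,2.5],[0,0.25,-3.4,0,0,0,2.5],[0,0.25,-4.2,0,0,0,2.5],[0,0.25,-4.2,0,0,0,2.5],[0,0.25,-4.2,0,0,0,2.5]]]}}

```text
clock: 8.1
eef_pos: [579.5, 4.7, 133.0]
tool_rot: [-0.0, 1.0, 0.0, -0.0]
ft_force: [-3.5, 3.9, 0.4]
finger_gap: 0.396
grip_force: 71.8
```

Run:
```python
from h import *
s=st();c=camera("scene");V=cloud(c);m=(np.hypot(V[...,0]-580,V[...,1]-3)<30)&(V[...,2]>80)
print(np.histogram(V[m][:,2],bins=range(80,200,5)))
```

```text
t 8.1 eef [579.5   4.7 133. ] yaw 90.0 q [-0.31  0.44  0.38  1.56 -0.17  1.18  1.68] F [-3.5  3.9  0.4] gap 33.8 grip 71.8
(array([ 5, 11,  8,  9,  4,  9, 11,  9,  9,  7,  6,  2,  7, 37, 16, 18, 19,
       20, 34, 25, 15, 19, 15]), array([ 80,  85,  90,  95, 100, 105, 110, 115, 120, 125, 130, 135, 140,
       145, 150, 155, 160, 165, 170, 175, 180, 185, 190, 195]))
```

{"fn": "servo_tool", "kwargs": {"motion": [[[0,0,0,0,0,0,7.0],[0,0,0,0,0,0,7.0],[0,0,0,0,0,0,7.0],[0,0,-3,0,0,0,7.0],[0,0,-7,0,0,0,7.0],[0,0,-7,0,0,0,7.0],[10.3,24.6,-7,0,0,-3.2,7.0],[10.3,24.6,-7,0,0,-3.2,7.0],[10.3,24.6,-7,0,0,-3.2,6.0],[10.3,24.6,-7,0,0,-3.2,5.0],[10.3,24.6,4,0,0,-3.2,5.0],[10.3,24.6,7,0,0,-3.2,5.0],[10.3,24.6,7,0,0,-3.2,5.0]]]}}

```text
clock: 9.78
eef_pos: [472.8, 248.8, 57.2]
tool_rot: [-0.028, 1.0, -0.002, -0.004]
ft_force: [0.4, 0.1, 0.9]
finger_gap: 0.586
grip_force: 0.0
```

Run:
```python
from h import *
s=st();go([476.5,250.3,-10],93.2,s)
c=camera("scene");V=cloud(c);m=(np.hypot(V[...,0]-580,V[...,1]-3)<26)&(V[...,2]>80)
print("z rod",np.percentile(V[m][:,2],[90,95,98]),np.histogram(V[m][:,2],bins=range(120,190,5))[0])
m=(np.hypot(V[...,0]-476,V[...,1]-250)<50)&(V[...,2]>20);print(np.histogram(V[m][:,2],bins=range(20,140,6)))
```

```text
t 9.78 eef [472.8 248.8  57.2] yaw 93.3 q [-0.71  0.43  0.25  1.76 -0.12  0.98  1.22] F [0.4 0.1 0.9] gap 50.0 grip 0.0
shift [-0.44  0.16  6.71] turn [-0.3 -0.5  0.1]
z rod [174.53782808 175.66740848 176.42859067] [ 9  8  4  4  8 36 17 20 16 16 36 21  0]
(array([15, 31, 45,  5,  1,  0,  0,  0,  0,  0, 11, 23, 23, 21, 23, 26, 13,
       21, 27]), array([ 20,  26,  32,  38,  44,  50,  56,  62,  68,  74,  80,  86,  92,
        98, 104, 110, 116, 122, 128, 134]))
```

{"fn": "servo_tool", "kwargs": {"motion": [[[-0.3,0.1,3,0,0,0,5.0],[-0.3,0.1,5,0,0,0,5.0],[-0.3,0.1,6.5,0,0,0,5.0],[-0.3,0.1,6.7,0,0,0,5.0],[-0.3,0.1,6.7,0,0,0,3.0],[-0.3,0.1,6.7,0,0,0,1.0],[-0.3,0.1,6.7,0,0,0,1.0],[-0.3,0.1,6.7,0,0,0,1.0],[-0.3,0.1,6.7,0,0,0,1.0]]], "grip_force": 100}}

```text
clock: 10.95
eef_pos: [480.6, 251.9, -4.4]
tool_rot: [-0.028, 1.0, 0.0, 0.001]
ft_force: [-1.9, -1.3, 5.3]
finger_gap: 0.182
grip_force: 99.0
```

Run:
```python
from h import *
s=st()
c=camera("scene");V=cloud(c);m=(np.hypot(V[...,0]-557,V[...,1]-254)<40)&(V[...,2]>38);print(V[m].mean(0),V[m].min(0),V[m].max(0))
```

```text
t 10.95 eef [480.6 251.9  -4.4] yaw 93.2 q [-0.69  0.52  0.23  1.8  -0.15  0.84  1.24] F [-1.9 -1.3  5.3] gap 15.6 grip 99.0
[553.24550509 245.83913015  62.54769117] [526.52219413 220.40446192  38.00184166] [586.32299482 281.53772202 396.87291769]
```

Handle gripped at 99 N. Lifting it and carrying it to in front of the rod, gap towards +x.

{"fn": "servo_tool", "kwargs": {"motion": [[[0,0,-1.5,0,0,0,1.0],[0,0,-4,0,0,0,1.0],[0,0,-7,0,0,0,1.0],[0,0,-8.8,0,0,0,1.0],[1.7,-3,-8.8,0,0,1,1.0],[5.1,-7,-8.8,0,0,2,1.0],[5.1,-11,-8.8,0,0,3.2,1.0],[5.1,-15,-8.8,0,0,3.2,1.0],[5.1,-19,-8.8,0,0,3.2,1.0],[5.1,-22,-8.8,0,0,3.2,1.0],[5.1,-24,-8.8,0,0,3.2,1.0],[5.1,-24.5,-8.8,0,0,3.2,1.0],[5.1,-24.5,-8.8,0,0,3.2,1.0],[5.1,-24.5,-8.8,0,0,3.2,1.0]]]}}

```text
clock: 12.75
eef_pos: [442.5, 5.6, 82.5]
tool_rot: [-0.001, 1.0, 0.0, -0.0]
ft_force: [-0.7, -0.1, -2.0]
finger_gap: 0.185
grip_force: 98.1
```

Run:
```python
from h import *
s=st();go([443,4.8,84],90,s)
c=camera("scene");cv2.imwrite("pics/s3.png",cv2.resize(c["img"][140:225,255:355],(700,595),interpolation=cv2.INTER_CUBIC))
V=cloud(c)
m=(abs(V[...,0]-519)<36)&(abs(V[...,1]-3)<45)&(V[...,2]>80)&(V[...,2]<150);P=V[m];print(len(P),P.min(0).round(),P.max(0).round(),np.histogram(P[:,2],bins=range(80,150,5))[0])
c=camera("top");W=cloud(c)
m=(abs(W[...,0]-519)<36)&(abs(W[...,1]-3)<45)&(W[...,2]>80)&(W[...,2]<150);Q=W[m];print(len(Q))
if len(Q):print(Q.min(0).round(),Q.max(0).round())
T=P[(P[:,2]>np.percentile(P[:,2],70))];print(np.linalg.lstsq(np.c_[T[:,:2]-[519,3],np.ones(len(T))],T[:,2],rcond=None)[0])
```

```text
t 12.75 eef [442.5   5.6  82.5] yaw 90.1 q [-0.4   0.22  0.4   1.99 -0.11  0.95  1.63] F [-0.7 -0.1 -2. ] gap 15.8 grip 98.1
shift [-0.05 -0.08 -0.15] turn [ 0.  -0.   0.1]
352 [483. -30.  83.] [548.  30. 134.] [ 1 15 36 28 26 29 28 36 43 64 46  0  0]
188
[489. -25.  86.] [545.  38. 138.]
[1.25583645e-02 5.61068442e-03 1.29664783e+02]
```

View pics/s3.png

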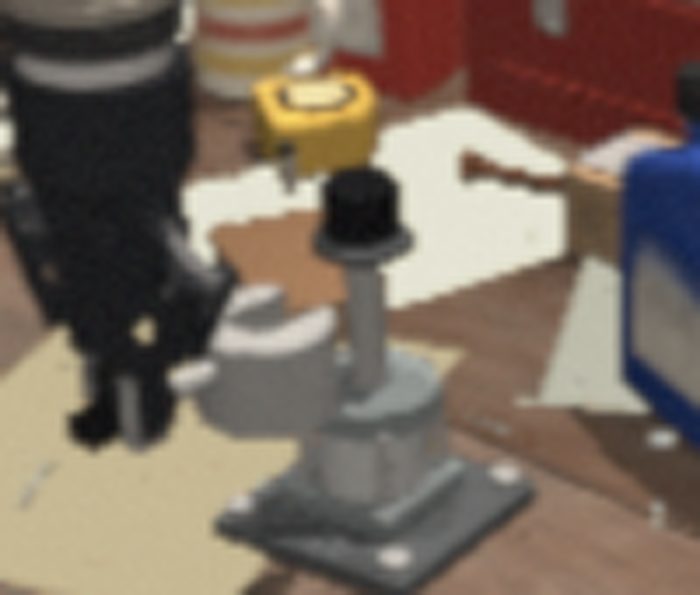

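The collar (270,360) is level in front of the bare rod (365,330), its gap facing the rod and its height between cap and flange. Sliding it on.

{"fn": "servo_tool", "kwargs": {"motion": [[[-1,-0.08,0,0,0,0,1.0],[-2,-0.08,0,0,0,0,1.0],[-3,-0.08,0,0,0,0,1.0],[-4,-0.08,0,0,0,0,1.0],[-4.7,-0.08,0,0,0,0,1.0],[-5.4,-0.08,0,0,0,0,1.0],[-6.1,-0.08,0,0,0,0,1.0],[-6.1,-0.08,0,0,0,0,1.0],[-6.1,-0.08,0,0,0,0,1.0]]]}}

```text
clock: 13.98
eef_pos: [503.3, 3.4, 82.5]
tool_rot: [-0.0, 1.0, 0.0, -0.0]
ft_force: [-0.1, 0.0, -2.5]
finger_gap: 0.183
grip_force: 98.1
```

Run:
```python
from h import *
s=st()
for n in("scene","top"):
    c=camera(n);V=cloud(c)
    m=(np.hypot(V[...,0]-580,V[...,1]-4)<40)&(V[...,2]>88)&(V[...,2]<136);P=V[m];print(n,len(P),P.min(0).round(),P.max(0).round(),np.histogram(P[:,2],bins=range(80,150,5))[0])
```

```text
t 13.97 eef [503.3   3.4  82.5] yaw 90.0 q [-0.36  0.34  0.4   1.83 -0.16  1.    1.67] F [-0.1  0.  -2.5] gap 15.7 grip 98.1
scene 296 [541. -32.  88.] [606.  19. 136.] [ 0 11 28 28 28 23 28 26 32 53 37  2  0]
top 98 [551. -27.  91.] [605.  25. 136.] [ 0  0  2  5  4  4  2  4  5 23 44  5  0]
```

{"fn": "servo_tool", "kwargs": {"motion": [[[0,0.1,0.4,0,0,0,1.0],[0,0.1,0.8,0,0,0,1.0],[0,0.1,1.0,0,0,0,1.0],[0,0.1,1.15,0,0,0,1.0],[0,0.1,1.25,0,0,0,1.0],[0,0.1,1.25,0,0,0,1.0]]]}}

```text
clock: 14.82
eef_pos: [503.3, 4.4, 71.0]
tool_rot: [-0.0, 1.0, 0.0, -0.0]
ft_force: [-4.5, 1.0, 5.4]
finger_gap: 0.188
grip_force: 99.2
```

Seated (contact force at the expected height). Letting go and backing off.

{"fn": "servo_tool", "kwargs": {"motion": [[[0,0,0,0,0,0,3.0],[0,0,0,0,0,0,4.5],[0,0,0,0,0,0,4.5],[0,0,-0.5,0,0,0,4.5],[1,0,-2,0,0,0,4.5],[4,0,-5,0,0,0,4.5],[5,0,-10,0,0,0,4.5],[5,0,-14,0,0,0,4.5],[5,0,-14,0,0,0,2],[5,0,-14,0,0,0,0]]]}}

```text
clock: 16.08
eef_pos: [453.2, 4.4, 209.7]
tool_rot: [-0.0, 1.0, 0.0, -0.0]
ft_force: [-0.4, 0.1, -0.8]
finger_gap: 0.107
grip_force: 0.0
```

Run:
```python
from h import *
s=st();go([579.5,4.7,175],90,s)
c=camera("scene");cv2.imwrite("pics/s4.png",cv2.resize(c["img"][140:225,255:355],(700,595),interpolation=cv2.INTER_CUBIC))
V=cloud(c)
m=(np.hypot(V[...,0]-580,V[...,1]-2)<36)&(V[...,2]>80)&(V[...,2]<190);P=V[m];print(np.histogram(P[:,2],bins=range(80,190,5)))
T=P[abs(P[:,2]-120)<7];T=T[(T[:,2]>116)];print(T.min(0).round(),T.max(0).round(),np.linalg.lstsq(np.c_[T[:,:2]-[580,3],np.ones(len(T))],T[:,2],rcond=None)[0])
```

```text
t 16.07 eef [453.2   4.4 209.7] yaw 90.0 q [-0.43  0.11  0.42  1.77 -0.05  1.27  1.58] F [-0.4  0.1 -0.8] gap 9.1 grip 0.0
shift [-12.63   0.02   3.46] turn [ 0. -0.  0.]
(array([31, 24, 21, 25, 26, 28, 30, 92, 36,  7,  6,  3,  9, 35, 21, 13, 20,
       14, 39, 20,  0]), array([ 80,  85,  90,  95, 100, 105, 110, 115, 120, 125, 130, 135, 140,
       145, 150, 155, 160, 165, 170, 175, 180, 185]))
[548. -31. 116.] [604.  32. 127.] [3.00229950e-02 1.51327794e-03 1.19580911e+02]
```

View pics/s4.png

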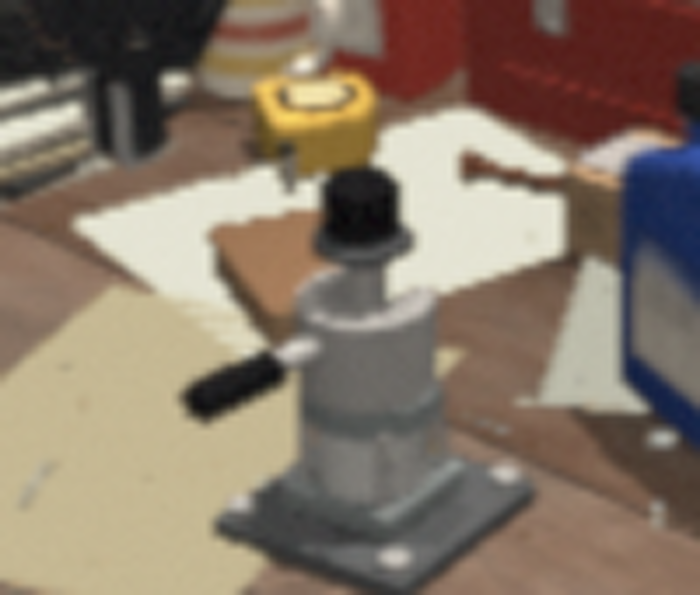

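The collar (370,350) sits flat on the cap around the rod, top at z≈120, with the knob raised above it. Pushing the knob down with shut fingers.

{"fn": "servo_tool", "kwargs": {"motion": [[[-4,0,1,0,0,0,0],[-8,0,2,0,0,0,0],[-11.5,0,3,0,0,0,0],[-12.6,0,3,0,0,0,0],[-12.6,0,3,0,0,0,0],[-12.6,0,4.5,0,0,0,0],[-12.6,0,5.5,0,0,0,0],[-12.6,0,6.2,0,0,0,0],[-12.6,0,6.8,0,0,0,0],[-12.6,0,7.3,0,0,0,0],[-12.6,0,7.6,0,0,0,0],[-12.6,0,7.6,0,0,0,0]]]}}

```text
clock: 17.62
eef_pos: [578.2, 4.6, 134.3]
tool_rot: [-0.0, 1.0, 0.0, -0.001]
ft_force: [-2.9, 0.6, 4.7]
finger_gap: -0.003
grip_force: 2.0
```

{"fn": "servo_tool", "kwargs": {"motion": [[[0,0,0.2,0,0,0,0],[0,0,0.4,0,0,0,0],[0,0,0.6,0,0,0,0],[0,0,0.7,0,0,0,0],[0,0,0.7,0,0,0,0]]]}}

```text
clock: 18.25
eef_pos: [578.4, 4.6, 131.4]
tool_rot: [-0.0, 1.0, 0.001, -0.0]
ft_force: [-10.5, -0.7, 22.3]
finger_gap: -0.001
grip_force: 11.0
```

Hard stop at 22 N at the expected height. Retreating and checking.

{"fn": "servo_tool", "kwargs": {"motion": [[[0,0,-1,0,0,0,0],[0,0,-5,0,0,0,0],[3,3,-9,0,0,0,0],[8,9,-10,0,0,0,0],[8,15,-10,0,0,0,0],[8,15,-10,0,0,0,0],[8,15,-10,0,0,0,0]]]}}

```text
clock: 19.12
eef_pos: [499.5, 155.1, 226.7]
tool_rot: [-0.001, 1.0, -0.0, 0.0]
ft_force: [0.4, -0.1, 0.3]
finger_gap: -0.002
grip_force: 0.0
```

Run:
```python
from h import *
s=st()
c=camera("scene");a=c["img"][140:225,255:355];cv2.imwrite("pics/s5.png",cv2.resize(a,(700,595),interpolation=cv2.INTER_CUBIC))
V=cloud(c)
m=(np.hypot(V[...,0]-580,V[...,1]-2)<36)&(V[...,2]>60)&(V[...,2]<190);P=V[m];print(np.histogram(P[:,2],bins=range(60,190,5)))
for t in("short_collar","tape_roll","sanding_block"):
    b=boxes_of(c,t);print(t,[(round(x["p"],2),world(c,x["position"]).round()) for x in b[:1]])
```

```text
t 19.12 eef [499.5 155.1 226.7] yaw 90.2 q [-0.62  0.25  0.36  1.56 -0.09  1.34  1.32] F [ 0.4 -0.1  0.3] gap -0.2 grip 0.0
(array([28, 28, 23, 26, 31, 28, 29, 20, 25, 31, 27, 56, 41, 35, 16, 12, 15,
       22, 43,  0,  0,  0,  0,  0,  0]), array([ 60,  65,  70,  75,  80,  85,  90,  95, 100, 105, 110, 115, 120,
       125, 130, 135, 140, 145, 150, 155, 160, 165, 170, 175, 180, 185]))
short_collar [(0.82, array([ 469., -279.,   19.]))]
tape_roll [(0.97, array([ 668., -269.,   34.]))]
sanding_block [(0.47, array([691., 204.,  27.]))]
```

View pics/s5.png

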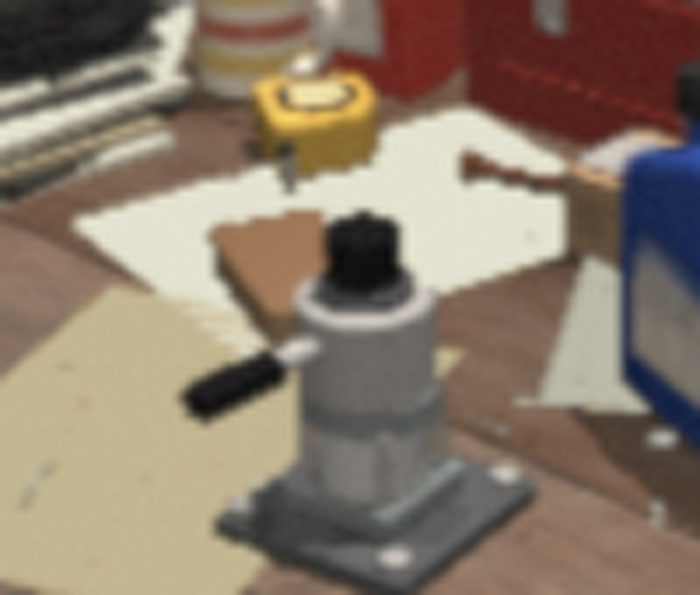

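The flange now rests on the collar (365,300), knob top at z≈153 as it should be. The other objects haven't moved and the arm is clear.

```bash
python3 -c "
from plant import hand_in
print(hand_in())"
```

```text
the job is handed in; nothing more can be done
None
```

The job is handed in, with no verdict returned: the tall collar sits flat on the steel cylinder's top around the rod, the knob is pushed down onto it, the arm is touching nothing, and the short collar, tape roll and sanding block are where they were (about 19 s of the 64 s used).

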